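# Roll the flatted wheel hub home in its V-fixture

## Task

Two white wheel hubs lie in V-fixtures on the bench; one has a flat cut in its rim, marked orange. Take that hub by its metal boss and, keeping it down in its fixture, roll it round in the V until the flat faces the blue jaw, then push it in until you feel the flat bear squarely against the blue jaw, with the round rim still at the grey jaw. Let go of it there and leave the other, fully round hub where it lies.

Things in the scene. Friction and masses are not known exactly. Their poses are not given: they have to be found in the camera images.
- hub_grip (a point): Hub with the flat: white disc 90 mm across, 20 mm thick, loose in its V-fixture; round metal boss 30 mm across, 40 high at its centre; 0.24 kg. Rim flat, orange, 30 mm from the axis, 67 long. Point on the axis inside the boss, 24 mm above the disc's top, 44 above its underside. z up; x points out square through the flat, at the start 40 to 85 deg clockwise (from above) of facing the blue jaw.
- blue_jaw: Blue jaw of that hub's V-fixture: fixed bar 80 mm long, 14 thick, 16 high, its top 4 mm below the disc's top. Origin on its working face at the base plate's top, 45 mm along the face from the V's corner. x points square out of the face into the V, y along it away from the corner, z up. Flat home on it and rim at the grey jaw: hub axis at x = 30 mm, y = 0 here, hub x opposite to this x.
- nest: V-fixture of the hub with the flat: aluminium base plate 160 x 170 x 8 mm fixed to the bench, origin at the centre of its underside. The V opens to its +x; the blue jaw stands on the +y side, the dark grey jaw (same size) on the -y side, at a right angle to each other, their faces 45 degrees to x.
- round_hub_grip (a point): The same point in the boss of the other hub, a bystander to be left alone: same size and look but round all the way, no flat, no orange, in a second V-fixture of the same make (also with a blue and a grey jaw).
Things that resemble listed ones, but are neither listed nor needed, are in the scene too. Leave any green or red look-alike of the part that bears hub_grip alone.

How it is judged:
By the outcome, as a careful person would: the job done as asked, in the order asked, and still so for the second after the job is handed in, with the robot touching nothing.
It also fails if it takes over 35 s, if anything falls off the work surface, if the arm or the gripper's body presses on something with over 40 N, if the wrist force passes 120 N, or if a joint passes its speed limit or range.

## Robot

A 6-joint arm with a two-finger parallel gripper is mounted at the origin on the work surface. World frame = base frame: x ahead of the robot, y to its left, z up, the work surface at z = 0. Lengths are in m, angles in rad, forces in N, time in s.
With the tool pointing down it reaches from about 0.35 to 0.85 m from the base axis. Payload 8.1 kg.
Tool frame: the origin (TCP) lies midway between the tips of the shut fingers; the grasp point (between the pads) lies arm.grasp_offset behind it (arm.grasp_offset is the distance from the TCP to the grasp point, in m); z points along the fingers, y is the line along which they close (so a half turn about z gives the same grasp; the last joint's range is limited). The gripper opens to 93 mm and grips with 3 to 60 N. Pads are 15 mm wide; open, the fingers measure 128 mm over their backs; the gripper's body (75 mm by 188 mm) begins 65 mm behind the grasp point.
Start: joints at [1.25, 0.13, 1.488, -0, 1.523, -0.085], TCP at [0.14, 0.583, 0.219] pointing down, gripper open.
Joint ranges: [-2.96, 2.96], [-0.89, 2.26], [0.02, 2.5], [-1.34, 4.48], [0, 2.73], [-2.66, 2.66]. Speed limits (rad/s): [2.39, 2.39, 2.79, 3.14, 3.14, 3.14].

## Interface

Orientations are given as a unit quaternion [x, y, z, w].
In Python, from workcell import arm, vision gives the robot as it stands. The module is installed in compiled form; this text tells all that it offers.
- The arm moves only by the tool carry_out, never from a script. Its argument "steps" is a list of rows, each a list of 7 numbers: the shift along the tool's x, y, z in mm, then the turn, a rotation vector about the tool's x, y, z in degrees, then the finger opening in mm, from 0 to 93. A call has 1 to 8 rows; each row is the pose to reach, as a shift and turn from the pose commanded when the call began, along the tool's axes at that moment; what a row does not reach only later rows make up. A row lasts 1/8 s, in which the tool goes at most 62.5 mm and 10.7 degrees, less where a joint would pass 70% of its speed; a pose out of reach is approached as far as the arm can. A call with a gripper value outside its range is refused whole. The fingers move at their own pace and stop on an object; "newtons" is the grip in N (left out, the last holds). Time passes only in rows, so rows that repeat a pose let the fingers close. It gives the time, the measured TCP pose, the force, the opening and the grip force at its end, in the units of the state.
- arm.state(): the state, without advancing time (a new reading comes with each control period).
- vision.snapshot(name): name is "scene" or "side" or "wrist"; returns the picture (480x640x3 uint8, red, green, blue); there is no depth.
- vision.camera_model(name): a dict with "K" (3x3 intrinsics, pixels), "k1" (the pictures are not rectified: a ray, as slopes to the right and down, at radius r is drawn at 1 + k1 r^2 times it, then the intrinsics apply), "R" (3x3) and "t" (3): a world point X has camera coordinates R X + t. Camera axes: x right, y down, z forward; pixel columns grow to the right and rows downward; lengths in m; the calibration is good to about 2 mm. A picture is of the moment at which its call begins: read the wrist's pose just before it. camera_model takes no time and is no camera call; for the wrist camera it gives the pose at the moment of the call.
- arm.job_done(): hands the job in; it is judged then, once.
The state is a dict: "time_s": time; "q": joint angles; "joint_velocities": joint speeds; "tau": joint torques, N m; "position": TCP position; "ee_rot": TCP orientation; "ft_force": force on the tool from outside, world axes, zero at the start; "moment": the same for the moment, N m; "finger_gap": finger opening in m; "grasp_force": force on a finger pad.
Only numpy, scipy, OpenCV 4.12 (cv2) and the standard library are available. Lean on these libraries where they do the work, as an engineer would, in place of code of your own. Each camera call takes 0.05 s, during which the arm holds its last target. There are 200 camera calls.

## Working session

There is one attempt and no reset: what is moved stays moved. The work goes in short steps, Python scripts to look and compute and a tool call to move; the robot and the scene stay as the last step left them, time stands still between calls to the robot, and variables do not carry over. Pictures are saved under pics/ and viewed, at most 10 in all, crops included, and the job is handed in when it is done.

Besides the shell and the picture viewer there is one more tool, called after "Emit:" as name(argument=value, ...) on one line, values as JSON. carry_out: Moves the arm, as the interface text tells. Its arguments: {"type":"object","properties":{"steps":{"type":"array"},"newtons":{"type":"number"}},"required":["steps"]}

```bash
mkdir -p pics
python3 - <<'E'
from workcell import arm, vision
import cv2,numpy as np
s=arm.state();print({k:np.round(v,3).tolist() for k,v in s.items()},arm.grasp_offset)
for n in("scene","side","wrist"):
    im=vision.snapshot(n);cv2.imwrite(f"pics/{n}0.png",im[...,::-1]);m=vision.camera_model(n);print(n,{k:np.round(v,3).tolist() for k,v in m.items()})
a=cv2.imread("pics/scene0.png")
E
```

```text
{'time_s': 0.0, 'q': [1.25, 0.131, 1.489, -0.0, 1.523, -0.085], 'joint_velocities': [-0.001, -0.0, 0.002, -0.002, 0.0, -0.001], 'tau': [0.0, -55.985, -49.176, 0.077, 0.035, -0.0], 'position': [0.14, 0.583, 0.218], 'ee_rot': [0.118, 0.993, -0.001, -0.0], 'ft_force': [-0.416, -0.218, 0.787], 'moment': [0.009, 0.067, 0.024], 'grasp_force': 0.0, 'finger_gap': 0.093} 0.0188
scene {'K': [[462.197, 0.0, 318.043], [0.0, 462.197, 241.122], [0.0, 0.0, 1.0]], 'k1': 0.009, 'R': [[0.778, 0.629, -0.0], [0.533, -0.659, -0.53], [-0.334, 0.412, -0.848]], 't': [-0.389, -0.25, 1.026]}
side {'K': [[508.201, 0.0, 323.625], [0.0, 508.201, 239.114], [0.0, 0.0, 1.0]], 'k1': -0.082, 'R': [[0.939, -0.344, -0.018], [-0.273, -0.712, -0.646], [0.209, 0.612, -0.763]], 't': [-0.517, 0.168, 0.835]}
wrist {'K': [[376.836, 0.0, 318.077], [0.0, 376.836, 237.085], [0.0, 0.0, 1.0]], 'k1': -0.063, 'R': [[0.235, 0.972, -0.001], [0.932, -0.224, 0.285], [0.276, -0.068, -0.959]], 't': [-0.599, -0.033, 0.392]}
```

View pics/scene0.png

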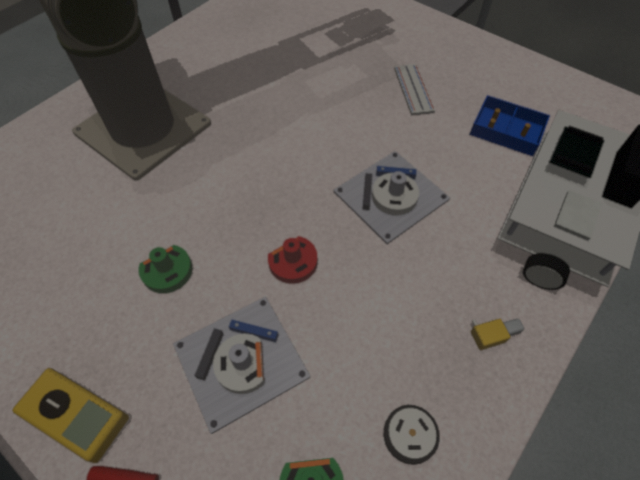

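View pics/wrist0.png

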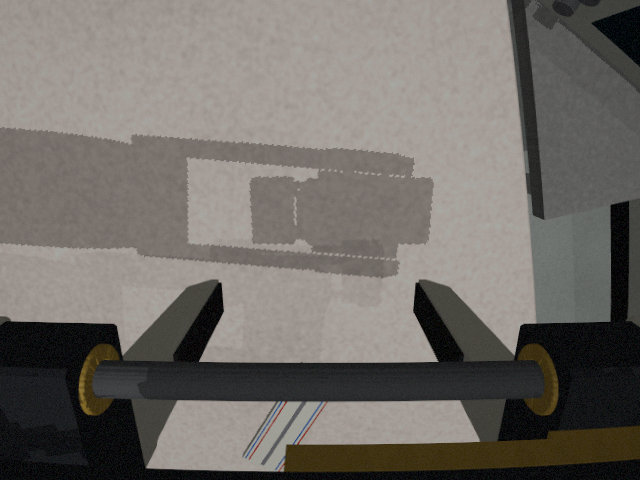

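The scene shows the target fixture with the hub's boss at (240,352), the orange flat at (260,360), the blue jaw at (254,330) and the grey jaw at (209,355). The round hub is at (397,180). The wrist view shows only bench.

```bash
cat > h.py <<'E'
from workcell import arm, vision
import cv2,numpy as np
def cast(m,uv,z):
    K=m["K"];d0=np.array([0.0]);k=m["k1"]
    p=cv2.undistortPoints(np.array([[uv]],float),np.array(K,float),np.array([k,0,0,0,0.]))[0,0]
    R=np.array(m["R"]);C=-R.T@np.array(m["t"]);d=R.T@np.array([p[0],p[1],1])
    return C+d*(z-C[2])/d[2]
def proj(m,X):
    c=np.array(m["R"])@X+np.array(m["t"]);s=c[:2]/c[2];s=s*(1+m["k1"]*(s@s));K=np.array(m["K"])
    return s*[K[0,0],K[1,1]]+K[:2,2]
E
python3 - <<'E'
from h import *
m=vision.camera_model("scene");S=vision.camera_model("side")
for n,uv,z in [("boss top",(238,350),.068),("blue",(254,330),.024),("grey",(209,355),.024),("orange",(260,360),.02),("c1",(263,302),.008),("c2",(180,345),.008),("c3",(213,424),.008),("c4",(305,375),.008),("round",(397,176),.068)]:
    X=cast(m,uv,z);print(n,X.round(4),proj(S,X).round())
E
```

```text
boss top [ 0.5424 -0.2418  0.068 ] [374. 339.]
blue [ 0.5237 -0.1948  0.024 ] [349. 332.]
grey [ 0.497  -0.2696  0.024 ] [352. 379.]
orange [ 0.5638 -0.2244  0.02  ] [380. 341.]
c1 [ 0.4953 -0.1447  0.008 ] [322. 318.]
c2 [ 0.4418 -0.286   0.008 ] [321. 405.]
c3 [ 0.5716 -0.3375  0.008 ] [415. 406.]
c4 [ 0.6316 -0.1955  0.008 ] [410. 317.]
round [0.5395 0.1863 0.068 ] [286. 161.]
```

View pics/side0.png

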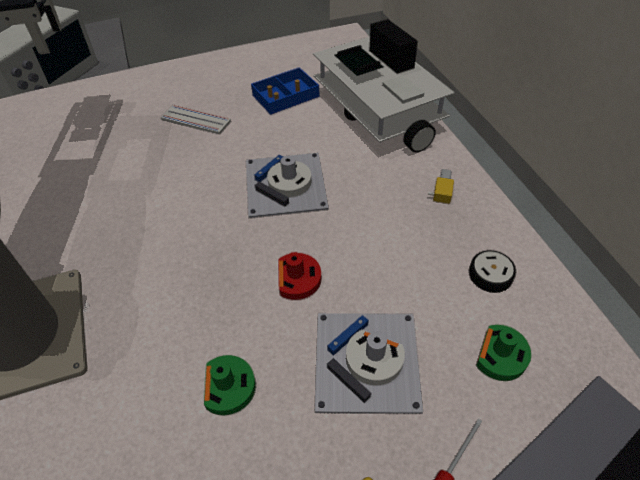

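Emit:
carry_out(steps=[[-297,-325,0,0,0,50,93],[-297,-325,0,0,0,50,93],[-297,-325,0,0,0,50,93],[-297,-325,0,0,0,50,93],[-297,-325,0,0,0,50,93],[-297,-325,0,0,0,50,93],[-297,-325,0,0,0,50,93],[-297,-325,0,0,0,50,93]])

```text
time_s: 1.15
position: [0.3546, 0.1945, 0.2186]
ee_rot: [0.529, 0.848, -0.0, 0.0]
ft_force: [-0.7, 0.4, -1.2]
finger_gap: 0.0929
grasp_force: 0.0
```

Emit:
carry_out(steps=[[-440,19,0,0,0,50,93],[-440,19,0,0,0,50,93],[-440,19,0,0,0,50,93],[-440,19,0,0,0,50,93],[-440,19,0,0,0,50,93],[-440,19,0,0,0,50,93],[-440,19,0,0,0,50,93],[-440,19,0,0,0,50,93]])

```text
time_s: 2.15
position: [0.567, -0.1892, 0.2162]
ee_rot: [0.837, 0.547, -0.001, -0.001]
ft_force: [-0.3, -0.1, 0.2]
finger_gap: 0.0931
grasp_force: 0.0
```

Run:
```python
from h import *
s=arm.state();print(s["time_s"],s["position"],s["ee_rot"],s["q"])
m=vision.camera_model("wrist");im=vision.snapshot("wrist");cv2.imwrite("pics/w1.png",im[...,::-1])
import pickle;pickle.dump(m,open("w1.pkl","wb"))
for X in ([.5424,-.2418,.068],[.5424,-.2418,.028],[.5237,-.1948,.024],[.497,-.2696,.024],[.5638,-.2244,.02]): print(proj(m,np.array(X)))
```

```text
2.15 [ 0.56703417 -0.18915217  0.21620424] [ 0.83701706  0.54717445 -0.00099822 -0.00125343] [-4.07554384e-01  1.28646778e-01  1.49453182e+00 -2.82891023e-04
  1.52160627e+00  5.28509395e-03]
[316.83070896 283.4908438 ]
[317.12439881 267.45576757]
[280.74412834 232.37565316]
[288.29165184 304.82566918]
[329.66471379 241.82473947]
```

View pics/w1.png

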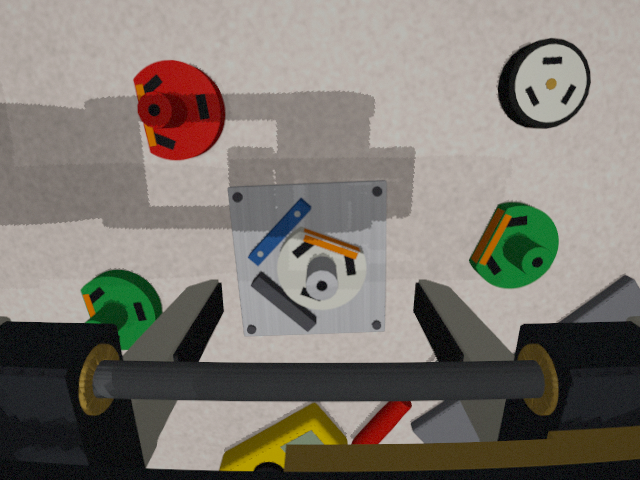

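The wrist view shows the boss top at about (322,286), the orange flat at (330,243), the blue jaw at (280,231) and the grey jaw at (283,302), with the plate screws clear in view.

Run:
```python
from h import *
import pickle
m=pickle.load(open("w1.pkl","rb"));im=cv2.imread("pics/w1.png")
roi=im[175:345,225:395].copy();hsv=cv2.cvtColor(roi,cv2.COLOR_BGR2HSV);H,S,V=[hsv[...,i].astype(int) for i in range(3)]
def big(M):
    c=max(cv2.findContours(M.astype(np.uint8)*255,0,1)[0],key=cv2.contourArea);return c+np.array([[225,175]])
masks={"blue":(H>100)&(H<130)&(S>110),"orange":(H<25)&(S>130)&(V>80),"grey":(V<80)&(S<90)}
for n,M in masks.items():
    c=big(M);r=cv2.minAreaRect(c);bx=cv2.boxPoints(r);print(n,np.round(r[0]),np.round(r[1]),[cast(m,p,.024 if n!="orange" else .028)[:2].round(4).tolist() for p in bx],bx.round().tolist())
P=[cast(m,p,.008)[:2] for p in [(237,197),(377,191),(376,325),(252,329)]]
print("screws",np.round(P,4).tolist(),np.mean(P,0))
for i in range(4):
    d=P[(i+1)%4]-P[i];print(np.linalg.norm(d),np.degrees(np.arctan2(d[1],d[0])))
print("boss",cast(m,(322,286),.068))
cv2.imwrite("pics/w1z.png",cv2.resize(roi,None,fx=3.4,fy=3.4,interpolation=2))
```

```text
blue [279. 232.] [15. 80.] [[0.4815, -0.2034], [0.5564, -0.1709], [0.5619, -0.1839], [0.4867, -0.2174]] [[247.0, 256.0], [301.0, 197.0], [312.0, 207.0], [257.0, 266.0]]
orange [330. 247.] [55.  7.] [[0.5404, -0.2106], [0.5455, -0.2052], [0.5852, -0.2433], [0.5803, -0.2491]] [[303.0, 241.0], [305.0, 234.0], [357.0, 253.0], [355.0, 259.0]]
grey [284. 301.] [76. 17.] [[0.4701, -0.2317], [0.4872, -0.2228], [0.5204, -0.2968], [0.503, -0.307]] [[249.0, 284.0], [260.0, 270.0], [319.0, 318.0], [308.0, 332.0]]
screws [[0.4956, -0.1469], [0.6271, -0.198], [0.5717, -0.3385], [0.442, -0.2875]] [ 0.53411755 -0.24271229]
0.14103666185497643 -21.20918504739023
0.1510202347127267 -111.50483222715715
0.1393774077139822 158.54658006133602
0.15042668289913763 69.12647742804675
boss [ 0.5457003  -0.24593757  0.068     ]
```

View pics/w1z.png

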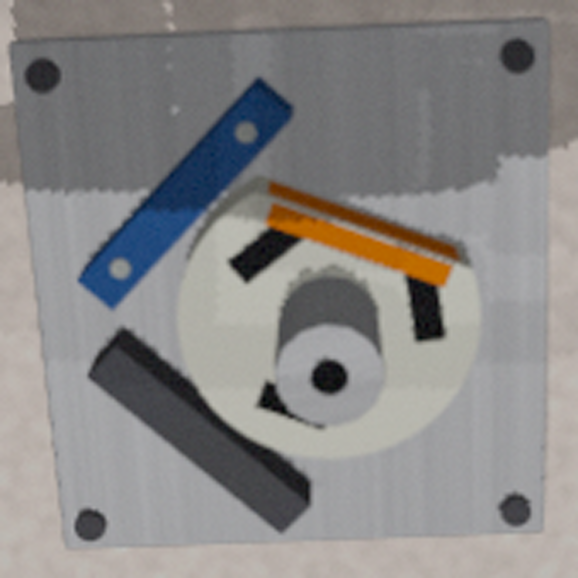

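The zoom shows the hub loose in the V with about 4 mm of gap. From it, the flat's normal points at about 46°, the blue jaw's target direction is 113.7°, and the hub axis is near (0.546,-0.246).

Emit:
carry_out(steps=[[-45,3,40,0,0,0,93],[-60,3,90,0,0,0,93],[-60,3,130,0,0,0,93],[-60,3,160,0,0,0,93],[-60,3,178,0,0,0,93],[-60,3,178,0,0,0,93]])

```text
time_s: 2.95
position: [0.5445, -0.2417, 0.0397]
ee_rot: [0.836, 0.549, -0.0, -0.001]
ft_force: [0.1, 0.1, -0.4]
finger_gap: 0.0928
grasp_force: 0.0
```

Emit:
carry_out(steps=[[0,0,0,0,0,0,28],[0,0,0,0,0,0,28],[0,0,0,0,0,0,28],[0,0,0,0,0,0,28],[0,0,0,0,0,0,28],[0,0,0,0,0,0,28]], newtons=20)

```text
time_s: 3.7
position: [0.545, -0.2436, 0.0406]
ee_rot: [0.836, 0.548, -0.0, -0.0]
ft_force: [-0.2, -0.1, 0.0]
finger_gap: 0.0374
grasp_force: 0.0
```

Emit:
carry_out(steps=[[0,0,5,0,0,0,36],[0,0,5,0,0,0,28],[0,0,5,0,0,0,28],[0,0,5,0,0,0,28],[0,0,5,0,0,0,28]], newtons=20)

```text
time_s: 4.32
position: [0.5449, -0.2434, 0.0354]
ee_rot: [0.836, 0.548, -0.0, -0.0]
ft_force: [-0.4, -0.2, -2.5]
finger_gap: 0.0296
grasp_force: 20.0
```

Run:
```python
from h import *
s=arm.state();print({k:np.round(v,4).tolist() for k,v in s.items()})
im=vision.snapshot("wrist");cv2.imwrite("pics/w2.png",im[...,::-1])
```

```text
{'time_s': 4.325, 'q': [-0.506, 0.2809, 1.6646, -0.0, 1.1966, -0.0957], 'joint_velocities': [0.001, -0.0017, -0.0008, 0.0012, 0.0005, 0.0005], 'tau': [-0.0003, -60.1122, -45.4085, 0.0603, 0.0341, -0.0001], 'position': [0.5449, -0.2434, 0.0354], 'ee_rot': [0.8363, 0.5482, -0.0001, -0.0002], 'ft_force': [-0.3863, -0.1571, -2.5117], 'moment': [-0.0998, 0.1021, -0.0148], 'grasp_force': 19.999, 'finger_gap': 0.0296}
```

View pics/w2.png

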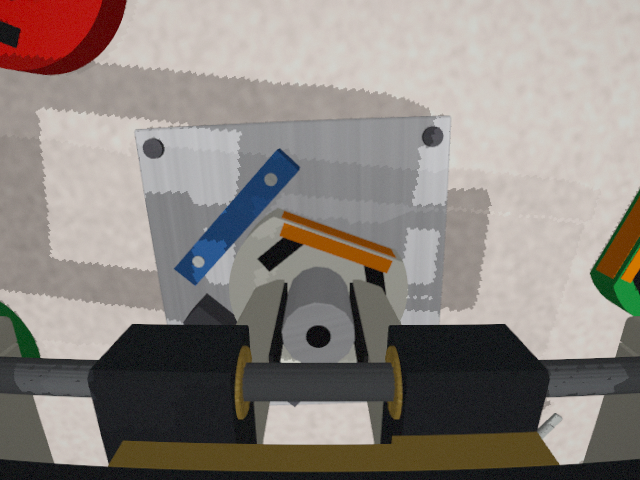

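The wrist view shows the boss gripped between the pads with its hole at (318,336), and the orange flat from (283,220) to (393,262).

Run:
```python
from h import *
m=vision.camera_model("wrist");im=cv2.imread("pics/w2.png");s=arm.state()
print("boss",cast(m,(318,336),.068),"tcp",s["position"][:2])
roi=im[130:310,130:450];hsv=cv2.cvtColor(roi,cv2.COLOR_BGR2HSV);H,S,V=[hsv[...,i].astype(int) for i in range(3)]
for n,M,z in [("blue",(H>100)&(H<130)&(S>110),.024),("orange",(H<25)&(S>130)&(V>80),.028)]:
    cs=sorted(cv2.findContours(M.astype(np.uint8)*255,0,1)[0],key=cv2.contourArea)[-1:]
    for c in cs:
        bx=cv2.boxPoints(cv2.minAreaRect(c+np.array([[130,130]])));W=np.array([cast(m,p,z)[:2] for p in bx]);
        L=[W[(i+1)%4]-W[i] for i in range(4)];print(n,bx.round().tolist(),W.round(4).tolist(),[np.degrees(np.arctan2(l[1],l[0])).round(1) for l in L])
print([cast(m,p,.008)[:2].round(4).tolist() for p in [(153,148),(432,136)]])
```

```text
boss [ 0.54447076 -0.24551512  0.068     ] tcp [ 0.54494304 -0.24345262]
blue [[172.0, 267.0], [278.0, 148.0], [300.0, 167.0], [194.0, 286.0]] [[0.4814, -0.204], [0.5563, -0.1725], [0.5619, -0.1848], [0.4866, -0.218]] [np.float64(22.8), np.float64(-65.5), np.float64(-156.2), np.float64(110.1)]
orange [[279.0, 236.0], [284.0, 222.0], [392.0, 260.0], [387.0, 274.0]] [[0.5393, -0.2102], [0.5443, -0.205], [0.5847, -0.2436], [0.58, -0.2494]] [np.float64(46.2), np.float64(-43.7), np.float64(-128.9), np.float64(136.1)]
[[0.4958, -0.1467], [0.6275, -0.198]]
```

Emit:
carry_out(steps=[[0,0,0.7,0,0,-5,28],[0,0,0.7,0,0,-15,28],[0,0,0.7,0,0,-25,28],[0,0,0.7,0,0,-35,28],[0,0,0.7,0,0,-45,28],[0,0,0.7,0,0,-55,28],[0,0,0.7,0,0,-63,28],[0,0,0.7,0,0,-67.5,28]])

```text
time_s: 5.38
position: [0.545, -0.2435, 0.035]
ee_rot: [0.389, 0.921, -0.0, -0.0]
ft_force: [-0.2, -1.2, -2.5]
finger_gap: 0.03
grasp_force: 20.0
```

Run:
```python
from h import *
s=arm.state();print({k:np.round(v,4).tolist() for k,v in s.items() if k!="tau"})
m=vision.camera_model("wrist");im=vision.snapshot("wrist");cv2.imwrite("pics/w3.png",im[...,::-1])
import pickle;pickle.dump(m,open("w3.pkl","wb"))
```

```text
{'time_s': 5.375, 'q': [-0.506, 0.2815, 1.6648, -0.0, 1.1954, -1.2773], 'joint_velocities': [0.0004, 0.0003, 0.0006, 0.0008, -0.0006, -0.5987], 'position': [0.545, -0.2435, 0.035], 'ee_rot': [0.3892, 0.9212, -0.0, -0.0], 'ft_force': [-0.2192, -1.1596, -2.4739], 'moment': [-0.0129, 0.0107, 0.0583], 'grasp_force': 19.9991, 'finger_gap': 0.03}
```

View pics/w3.png

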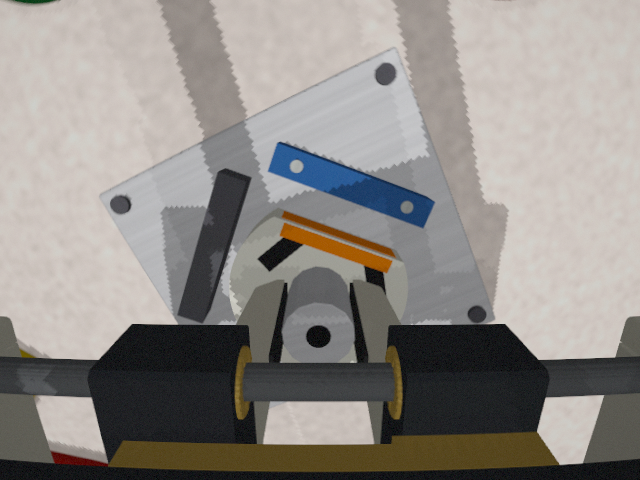

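The flat now looks parallel to the blue jaw. The gripper still carries the hub's weight, so I lower it until it rests.

Emit:
carry_out(steps=[[0,0,1,0,0,0,28],[0,0,1,0,0,0,28]])

```text
time_s: 5.68
position: [0.5454, -0.2437, 0.0349]
ee_rot: [0.392, 0.92, -0.0, 0.0]
ft_force: [-3.4, 1.4, 4.9]
finger_gap: 0.0298
grasp_force: 20.0
```

Emit:
carry_out(steps=[[0,0,1,0,0,0,28],[0,0,1,0,0,0,28]])

```text
time_s: 5.92
position: [0.5454, -0.2437, 0.0349]
ee_rot: [0.392, 0.92, -0.0, 0.0]
ft_force: [-7.5, 4.3, 12.1]
finger_gap: 0.0295
grasp_force: 20.0
```

Run:
```python
from h import *
import pickle
m=pickle.load(open("w3.pkl","rb"));im=cv2.imread("pics/w3.png")
roi=im[130:310,130:450];hsv=cv2.cvtColor(roi,cv2.COLOR_BGR2HSV);H,S,V=[hsv[...,i].astype(int) for i in range(3)]
for n,M,z in [("blue",(H>100)&(H<130)&(S>110),.024),("orange",(H<25)&(S>130)&(V>80),.028),("grey",(V<75)&(S<90)&(np.arange(320)<125),.024)]:
    c=max(cv2.findContours(M.astype(np.uint8)*255,0,1)[0],key=cv2.contourArea)
    bx=cv2.boxPoints(cv2.minAreaRect(c+np.array([[130,130]])));W=np.array([cast(m,p,z)[:2] for p in bx])
    L=[W[(i+1)%4]-W[i] for i in range(4)];print(n,bx.round().tolist(),W.round(4).tolist(),[np.degrees(np.arctan2(l[1],l[0])).round(1).tolist() for l in L])
    print([(w@[.403,-.915]).round(4).tolist() for w in W],[(w@[.915,.403]).round(4).tolist() for w in W])
b=cast(m,(318,336),.068)[:2];print("boss",b,b@[.403,-.915],b@[.915,.403])
s=arm.state();print(s["position"],s["ee_rot"],s["moment"])
```

```text
blue [[267.0, 170.0], [278.0, 141.0], [435.0, 199.0], [424.0, 228.0]] [[0.4869, -0.2179], [0.4814, -0.2044], [0.5534, -0.1719], [0.5607, -0.1854]] [112.0, 24.3, -61.6, -156.2]
[0.3956, 0.381, 0.3803, 0.3956] [0.3576, 0.3581, 0.4371, 0.4383]
orange [[279.0, 236.0], [284.0, 222.0], [392.0, 260.0], [387.0, 274.0]] [[0.5119, -0.2365], [0.509, -0.2299], [0.5599, -0.2072], [0.5635, -0.2138]] [113.9, 24.0, -61.3, -156.3]
[0.4227, 0.4155, 0.4153, 0.4227] [0.3731, 0.3731, 0.4288, 0.4295]
grey [[176.0, 308.0], [220.0, 166.0], [251.0, 176.0], [208.0, 318.0]] [[0.5001, -0.3047], [0.4695, -0.232], [0.4832, -0.2251], [0.5157, -0.2973]] [112.8, 26.7, -65.8, -154.6]
[0.4804, 0.4015, 0.4007, 0.4799] [0.3348, 0.3361, 0.3514, 0.352]
boss [ 0.54640014 -0.24506723] 0.4444357741730489 0.40119402945111615
[ 0.54541628 -0.24373125  0.03490114] [ 3.91782810e-01  9.20057673e-01 -1.13897474e-04  3.09133706e-04] [0.55103557 1.27733341 0.00846432]
```

Emit:
carry_out(steps=[[0,0,-1.3,0,0,0,28],[5,0.7,-1.3,0,0,0,28],[10,1.4,-1.3,0,0,0,28],[14.2,2,-1.3,0,0,0,28],[14.2,2,-1.3,0,0,0,28]])

```text
time_s: 6.55
position: [0.5369, -0.2318, 0.0349]
ee_rot: [0.391, 0.92, -0.0, 0.001]
ft_force: [0.2, -0.9, 6.4]
finger_gap: 0.0297
grasp_force: 20.0
```

Emit:
carry_out(steps=[[0.7,-1.9,0,0,0,0,28],[0.7,-1.9,0,0,0,0,28]])

```text
time_s: 6.8
position: [0.5356, -0.2324, 0.0349]
ee_rot: [0.391, 0.92, 0.0, 0.001]
ft_force: [3.8, 2.0, 6.4]
finger_gap: 0.0296
grasp_force: 20.0
```

Emit:
carry_out(steps=[[0.35,-0.95,-0.5,0,0,0,28],[0.35,-0.95,-0.5,0,0,0,28]])

```text
time_s: 7.05
position: [0.5341, -0.2328, 0.0349]
ee_rot: [0.391, 0.92, 0.0, 0.0]
ft_force: [3.2, 1.9, 5.2]
finger_gap: 0.0297
grasp_force: 20.0
```

Emit:
carry_out(steps=[[0.35,-0.95,0,0,0,0,28],[0.35,-0.95,0,0,0,0,28]])

```text
time_s: 7.3
position: [0.5335, -0.2332, 0.035]
ee_rot: [0.391, 0.92, 0.0, 0.0]
ft_force: [4.5, 3.3, 4.2]
finger_gap: 0.0302
grasp_force: 20.0
```

Emit:
carry_out(steps=[[0.35,-0.95,-0.3,0,0,0,28],[0.35,-0.95,-0.3,0,0,0,28]])

```text
time_s: 7.55
position: [0.5333, -0.2332, 0.0352]
ee_rot: [0.391, 0.92, 0.001, 0.001]
ft_force: [9.8, 4.7, 0.8]
finger_gap: 0.0297
grasp_force: 20.0
```

Emit:
carry_out(steps=[[0.35,-0.95,0,0,0,0,28],[0.35,-0.95,0,0,0,0,28]])

```text
time_s: 7.8
position: [0.5332, -0.2333, 0.0353]
ee_rot: [0.391, 0.92, 0.001, 0.002]
ft_force: [12.4, 6.8, -0.6]
finger_gap: 0.0297
grasp_force: 20.0
```

Emit:
carry_out(steps=[[1,1.3,0.6,0,0,0,28],[2.5,1.9,0.6,0,0,0,28],[2.5,1.9,0.6,0,0,0,28]])

```text
time_s: 8.18
position: [0.5327, -0.232, 0.0353]
ee_rot: [0.391, 0.921, -0.0, 0.002]
ft_force: [8.4, -0.2, 0.4]
finger_gap: 0.0296
grasp_force: 20.0
```

Emit:
carry_out(steps=[[1.4,0.5,0,0,0,0,28],[1.4,0.5,0,0,0,0,28]])

```text
time_s: 8.43
position: [0.5321, -0.2308, 0.0354]
ee_rot: [0.391, 0.921, -0.0, 0.002]
ft_force: [9.1, -1.2, 1.3]
finger_gap: 0.0294
grasp_force: 20.0
```

Emit:
carry_out(steps=[[0.94,0.35,0,0,0,0,28],[0.94,0.35,0,0,0,0,28]])

```text
time_s: 8.68
position: [0.5317, -0.23, 0.0354]
ee_rot: [0.391, 0.92, -0.0, 0.002]
ft_force: [9.7, -2.5, 1.6]
finger_gap: 0.0293
grasp_force: 20.0
```

Emit:
carry_out(steps=[[0.94,0.35,0,0,0,0,28],[0.94,0.35,0,0,0,0,28]])

```text
time_s: 8.93
position: [0.5314, -0.2294, 0.0354]
ee_rot: [0.391, 0.92, -0.0, 0.003]
ft_force: [9.9, -4.1, 0.4]
finger_gap: 0.0296
grasp_force: 20.0
```

Emit:
carry_out(steps=[[0.94,0.35,0,0,0,0,28],[0.94,0.35,0,0,0,0,28]])

```text
time_s: 9.18
position: [0.5312, -0.2291, 0.0356]
ee_rot: [0.391, 0.92, -0.001, 0.003]
ft_force: [10.9, -6.3, 0.1]
finger_gap: 0.0298
grasp_force: 20.0
```

Run:
```python
from h import *
s=arm.state();print({k:np.round(v,4).tolist() for k,v in s.items() if k!="tau"})
for n in ["wrist","scene"]:
  m=vision.camera_model(n);im=vision.snapshot(n);cv2.imwrite(f"pics/{n}4.png",im[...,::-1])
```

```text
{'time_s': 9.175, 'q': [-0.4953, 0.2292, 1.7256, -0.0008, 1.1804, -1.2625], 'joint_velocities': [-0.0022, -0.0003, -0.0013, 0.0003, 0.0015, -0.0007], 'position': [0.5312, -0.2291, 0.0356], 'ee_rot': [0.3909, 0.9204, -0.0007, 0.0031], 'ft_force': [10.8746, -6.2945, 0.1118], 'moment': [-1.1686, -1.8636, 0.0823], 'grasp_force': 19.9988, 'finger_gap': 0.0298}
```

View pics/wrist4.png

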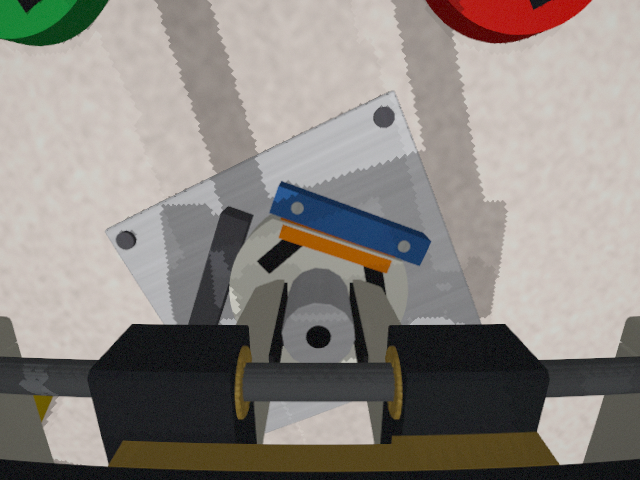

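The flat lies along the blue jaw's face and parallel to it, with only a thin strip between. Force on the blue jaw is building, so I press on.

Emit:
carry_out(steps=[[0.8,0.8,0,0,0,0,28],[0.8,0.8,0,0,0,0,28]])

```text
time_s: 9.52
position: [0.531, -0.2288, 0.0358]
ee_rot: [0.391, 0.92, -0.001, 0.003]
ft_force: [8.3, -8.3, 1.4]
finger_gap: 0.0296
grasp_force: 20.0
```

Emit:
carry_out(steps=[[0.94,0.35,0,0,0,0,28],[0.94,0.35,0,0,0,0,28]])

```text
time_s: 9.78
position: [0.5307, -0.2284, 0.0359]
ee_rot: [0.391, 0.92, -0.002, 0.004]
ft_force: [9.5, -11.7, 0.4]
finger_gap: 0.0295
grasp_force: 20.0
```

Emit:
carry_out(steps=[[0.94,0.35,0,0,0,0,28],[0.94,0.35,0,0,0,0,28]])

```text
time_s: 10.02
position: [0.5304, -0.228, 0.0361]
ee_rot: [0.391, 0.92, -0.002, 0.004]
ft_force: [8.9, -12.6, -0.2]
finger_gap: 0.0296
grasp_force: 20.0
```

Run:
```python
from h import *
s=arm.state();p=s["position"][:2];f=s["ft_force"][:2]
for v in([.403,-.915],[.915,.403]):print(p@v,f@v)
print(s["moment"],s["ee_rot"])
```

```text
0.4223860781614885 15.110161800369283
0.3934635793966615 3.047612803313206
[-2.44672778 -1.52512748 -0.00788703] [ 0.39113569  0.920323   -0.00190159  0.00385106]
```

Emit:
carry_out(steps=[[-1.4,-0.5,0.5,0,0,0,28],[-1.9,-0.7,1,0,0,0,28],[-1.9,-0.7,1,0,0,0,28]])

```text
time_s: 10.4
position: [0.5308, -0.2284, 0.0355]
ee_rot: [0.391, 0.92, -0.001, 0.003]
ft_force: [4.7, -6.4, 9.8]
finger_gap: 0.0295
grasp_force: 20.0
```

Run:
```python
from h import *
s=arm.state();p=s["position"];f=s["ft_force"]
for v in([.403,-.915],[.915,.403]):print(p[:2]@v,f[:2]@v)
print(p,f,s["moment"],s["ee_rot"])
```

```text
0.42295481221725245 7.783733697053005
0.3936629552144477 1.7071917904397451
[ 0.53084668 -0.22844109  0.0355456 ] [ 4.7006456  -6.43647379  9.7882003 ] [-0.96339217 -0.51188858  0.00969191] [ 0.39105893  0.92036099 -0.00102157  0.00274134]
```

Emit:
carry_out(steps=[[0,0,0,0,0,0,28],[0,0,0,0,0,0,28]], newtons=4)

```text
time_s: 10.65
position: [0.529, -0.2266, 0.0336]
ee_rot: [0.391, 0.92, -0.0, 0.0]
ft_force: [3.4, -3.4, 3.9]
finger_gap: 0.0297
grasp_force: 4.0
```

Emit:
carry_out(steps=[[0,0,0,0,0,0,45],[0,0,0,0,0,0,60],[0,0,0,0,0,0,60],[0,0,0,0,0,0,60]])

```text
time_s: 11.15
position: [0.5286, -0.2257, 0.0331]
ee_rot: [0.391, 0.92, 0.0, -0.0]
ft_force: [0.4, 0.6, 0.2]
finger_gap: 0.0593
grasp_force: 0.0
```

Emit:
carry_out(steps=[[0,0,-10,0,0,0,75],[0,0,-40,0,0,0,75],[0,0,-80,0,0,0,75],[-20,0,-120,0,0,0,75],[-30,0,-140,0,0,0,75],[-30,0,-140,0,0,0,75]])

```text
time_s: 11.9
position: [0.5514, -0.2487, 0.1765]
ee_rot: [0.391, 0.92, -0.0, 0.002]
ft_force: [-0.4, 0.0, 0.9]
finger_gap: 0.075
grasp_force: 0.0
```

Run:
```python
from h import *
s=arm.state();print(s["position"],s["ft_force"])
m=vision.camera_model("wrist");im=vision.snapshot("wrist")[...,::-1].copy()
import pickle;pickle.dump(m,open("w5.pkl","wb"));cv2.imwrite("pics/w5.png",im)
u,v=proj(m,np.array([.531,-.23,.03])).astype(int);print(u,v)
cv2.imwrite("pics/w5z.png",cv2.resize(im[max(v-90,0):v+90,max(u-110,0):u+110],None,fx=3.3,fy=3.3,interpolation=2))
```

```text
[ 0.55139363 -0.24873226  0.17647238] [-0.37153163  0.02068505  0.91399395]
315 188
```

View pics/w5z.png

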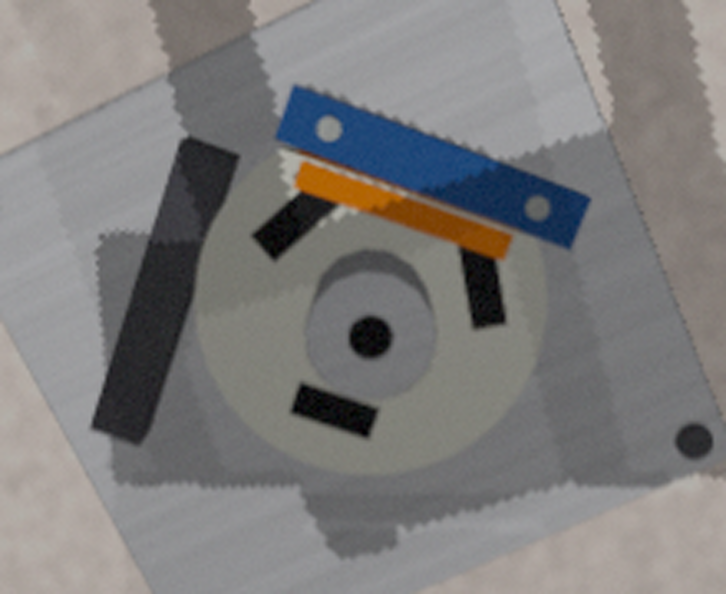

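The hub is released with its flat at the blue jaw and its rim at the grey jaw. I check the angle and gap numerically.

Run:
```python
from h import *
import pickle
m=pickle.load(open("w5.pkl","rb"));im=cv2.imread("pics/w5.png")
x0,y0=205,98;roi=im[y0:y0+180,x0:x0+220];hsv=cv2.cvtColor(roi,cv2.COLOR_BGR2HSV);H,S,V=[hsv[...,i].astype(int) for i in range(3)]
n=np.array([.403,-.915]);t=np.array([.915,.403])
def line(M,z,lower):
    pts=[]
    cols=np.where(M.sum(0)>2)[0]
    for c in cols[8:-8]:
        r=np.where(M[:,c])[0];pts.append(cast(m,(c+x0,(r.max()+.5 if lower else r.min()-.5)+y0),z)[:2])
    pts=np.array(pts);a=pts@t;b=pts@n;k=np.polyfit(a,b,1);g=np.abs(np.polyval(k,a)-b)<.0008;k=np.polyfit(a[g],b[g],1);return k[0]*57.3,np.polyval(k,.395),a.min(),a.max()
B=(H>100)&(H<130)&(S>110);O=(H<25)&(S>130)&(V>60)
print("blue face edge (deg,n)",line(B,.024,True));print("orange band inner edge",line(O,.028,False),line(O,.028,True))
v=(370/3.3+x0,337/3.3+y0);p=cast(m,v,.068)[:2];print("boss",p,p@n,p@t)
```

```text
Traceback (most recent call last):
TypeError: expected non-empty vector for x
```

Run:
```python
from h import *
import pickle
m=pickle.load(open("w5.pkl","rb"));im=cv2.imread("pics/w5.png")
x0,y0=205,98;roi=im[y0:y0+180,x0:x0+220];hsv=cv2.cvtColor(roi,cv2.COLOR_BGR2HSV);H,S,V=[hsv[...,i].astype(int) for i in range(3)]
n=np.array([.403,-.915]);t=np.array([.915,.403])
def line(M,z,lower):
    pts=[]
    for c in range(98,148):
        r=np.where(M[:,c])[0]
        if len(r)>2:pts.append(cast(m,(c+x0,(r.max()+.5 if lower else r.min()-.5)+y0),z)[:2])
    P=np.array([[p@t,p@n] for p in pts]);d=cv2.fitLine((P*1000).astype(np.float32),cv2.DIST_HUBER,0,.01,.01).ravel()
    s=d[1]/d[0];return len(P),round(np.degrees(np.arctan(s)),2),round(d[3]+s*(395-d[2]),2)
B=(H>100)&(H<130)&(S>90);O=(H<25)&(S>130)&(V>60)
print("blue face (deg,n mm)",line(B,.024,True));print("orange band inner",line(O,.028,True))
p=cast(m,(370/3.3+x0,337/3.3+y0),.068)[:2];print("boss n,t",p@n*1e3,p@t*1e3, arm.state()["ft_force"])
```

```text
blue face (deg,n mm) (50, np.float32(89.89), np.float32(-1306.13))
orange band inner (50, np.float32(-0.7), np.float32(403.83))
boss n,t 426.1565113801826 394.9065514241294 [ 0.32406153  0.03243264 -0.6907233 ]
```

Run:
```python
from h import *
import pickle
m=pickle.load(open("w5.pkl","rb"));im=cv2.imread("pics/w5.png")
x0,y0=205,98;roi=im[y0:y0+180,x0:x0+220];hsv=cv2.cvtColor(roi,cv2.COLOR_BGR2HSV);H,S,V=[hsv[...,i].astype(int) for i in range(3)]
n=np.array([.403,-.915]);t=np.array([.915,.403])
B=((H>100)&(H<130)&(S>110)).astype(np.uint8);l=cv2.connectedComponentsWithStats(B);B=l[1]==1+np.argmax(l[2][1:,4])
for nm,M,z in(("blue",B,.024),("orange",(H<25)&(S>130)&(V>60),.028)):
  for low in (0,1):
    P=[]
    for c in range(98,148):
        r=np.where(M[:,c])[0]
        p=cast(m,(c+x0,(r.max()+.5 if low else r.min()-.5)+y0),z)[:2];P.append([p@t*1e3,p@n*1e3])
    P=np.array(P);k=np.polyfit(P[:,0]-395,P[:,1],1);print(nm,low,np.degrees(np.arctan(k[0])).round(2),k[1].round(2),P[::10,1].round(1))
```

```text
blue 0 0.05 381.23 [381.  381.2 381.4 381.6 381. ]
blue 1 -0.45 394.9 [395.4 394.8 395.  395.2 394.6]
orange 0 0.22 396.95 [395.1 397.6 397.  397.2 396.7]
orange 1 -0.88 403.89 [405.  403.7 403.9 403.3 403.6]
```

The flat appears to stand about 1° off, with a sliver of gap at the grey-jaw end. I'll square it with a gentle push low on the rim using the shut fingers, directed into both jaws.

Emit:
carry_out(steps=[[-44,-1,20,0,0,0,0],[-44,-1,60,0,0,0,0],[-44,-1,90,0,0,0,0],[-44,-1,100,0,0,0,0],[-44,-1,100,0,0,0,0],[-44,-1,100,0,0,0,0],[-44,-1,100,0,0,0,0],[-44,-1,100,0,0,0,0]])

```text
time_s: 12.95
position: [0.5802, -0.2803, 0.0745]
ee_rot: [0.391, 0.92, -0.0, 0.001]
ft_force: [0.0, 0.3, 0.5]
finger_gap: 0.0014
grasp_force: 0.0
```

Emit:
carry_out(steps=[[0,0,25,0,0,0,0],[0,0,45,0,0,0,0],[0,0,54,0,0,0,0],[0,0,56,0,0,0,0]])

```text
time_s: 13.45
position: [0.5791, -0.2796, 0.0165]
ee_rot: [0.391, 0.92, 0.0, -0.001]
ft_force: [0.4, -0.6, 0.2]
finger_gap: 0.0006
grasp_force: 0.0
```

Emit:
carry_out(steps=[[4,1,0,0,0,0,0],[8,1,0,0,0,0,0],[11,1,0,0,0,0,0],[11,1,0,0,0,0,0]])

```text
time_s: 13.95
position: [0.5727, -0.2712, 0.0178]
ee_rot: [0.391, 0.921, -0.0, 0.0]
ft_force: [0.9, -0.0, 0.9]
finger_gap: 0.0004
grasp_force: 0.0
```

Emit:
carry_out(steps=[[1.5,0,0,0,0,0,0],[1.5,0,0,0,0,0,0]])

```text
time_s: 14.2
position: [0.5716, -0.2703, 0.0175]
ee_rot: [0.391, 0.92, -0.0, -0.0]
ft_force: [-0.3, 0.2, -0.1]
finger_gap: 0.0003
grasp_force: 0.0
```

Emit:
carry_out(steps=[[1.5,0,0,0,0,0,0],[1.5,0,0,0,0,0,0]])

```text
time_s: 14.45
position: [0.5707, -0.2694, 0.0175]
ee_rot: [0.391, 0.92, -0.0, 0.0]
ft_force: [0.2, -1.4, -0.9]
finger_gap: 0.0008
grasp_force: 0.6
```

Emit:
carry_out(steps=[[1,0,0,0,0,0,0],[1,0,0,0,0,0,0]])

```text
time_s: 14.7
position: [0.5706, -0.2692, 0.0179]
ee_rot: [0.391, 0.92, -0.0, 0.001]
ft_force: [3.2, -5.4, -1.2]
finger_gap: 0.0003
grasp_force: 2.6
```

Emit:
carry_out(steps=[[1,0,0,0,0,0,0],[1,0,0,0,0,0,0]])

```text
time_s: 14.95
position: [0.5705, -0.2691, 0.0184]
ee_rot: [0.391, 0.92, -0.001, 0.002]
ft_force: [4.0, -6.3, -1.5]
finger_gap: 0.0006
grasp_force: 3.8
```

Emit:
carry_out(steps=[[1.5,0,0,0,0,0,0],[1.5,0,0,0,0,0,0]])

```text
time_s: 15.2
position: [0.5703, -0.269, 0.019]
ee_rot: [0.391, 0.92, -0.001, 0.003]
ft_force: [7.7, -9.2, -2.1]
finger_gap: 0.0004
grasp_force: 5.7
```

Emit:
carry_out(steps=[[1.5,0,0,0,0,0,0],[1.5,0,0,0,0,0,0]])

```text
time_s: 15.45
position: [0.5701, -0.269, 0.0196]
ee_rot: [0.391, 0.92, -0.001, 0.004]
ft_force: [9.6, -13.8, -2.8]
finger_gap: 0.0004
grasp_force: 7.6
```

The stop is firm at about 17 N. I retreat and check.

Emit:
carry_out(steps=[[-5,0,0,0,0,0,0],[-15,0,0,0,0,0,0],[-15,0,-40,0,0,0,0],[-10,0,-90,0,0,0,0],[15,0,-140,0,0,0,60],[15,0,-160,0,0,0,60],[15,0,-160,0,0,0,60]])

```text
time_s: 16.32
position: [0.5578, -0.2554, 0.1789]
ee_rot: [0.391, 0.921, -0.0, 0.001]
ft_force: [-0.1, 0.2, -0.4]
finger_gap: 0.026
grasp_force: 0.0
```

Run:
```python
from h import *
m=vision.camera_model("wrist");im=vision.snapshot("wrist")[...,::-1].copy();cv2.imwrite("pics/w6.png",im)
u,v=proj(m,np.array([.531,-.23,.03])).astype(int);x0,y0=max(u-110,0),max(v-90,0);print(x0,y0)
roi=im[y0:y0+180,x0:x0+220];hsv=cv2.cvtColor(roi,cv2.COLOR_BGR2HSV);H,S,V=[hsv[...,i].astype(int) for i in range(3)]
n=np.array([.403,-.915]);t=np.array([.915,.403])
B=((H>100)&(H<130)&(S>110)).astype(np.uint8);l=cv2.connectedComponentsWithStats(B);B=l[1]==1+np.argmax(l[2][1:,4])
for nm,M,z in(("blue",B,.024),("orange",(H<25)&(S>130)&(V>60),.028)):
  cs=np.where(M.any(0))[0]
  for low in (0,1):
    P=[]
    for c in range(95,145):
        r=np.where(M[:,c])[0]
        if len(r)==0: continue
        p=cast(m,(c+x0,(r.max()+.5 if low else r.min()-.5)+y0),z)[:2];P.append([p@t*1e3,p@n*1e3])
    P=np.array(P);k=np.polyfit(P[:,0]-395,P[:,1],1);print(nm,low,np.degrees(np.arctan(k[0])).round(2),k[1].round(2))
cv2.imwrite("pics/w6z.png",cv2.resize(roi,None,fx=3.3,fy=3.3,interpolation=2))
```

```text
206 87
blue 0 -0.07 381.67
blue 1 -0.18 395.1
orange 0 0.82 396.84
orange 1 -0.86 403.91
```

View pics/w6z.png

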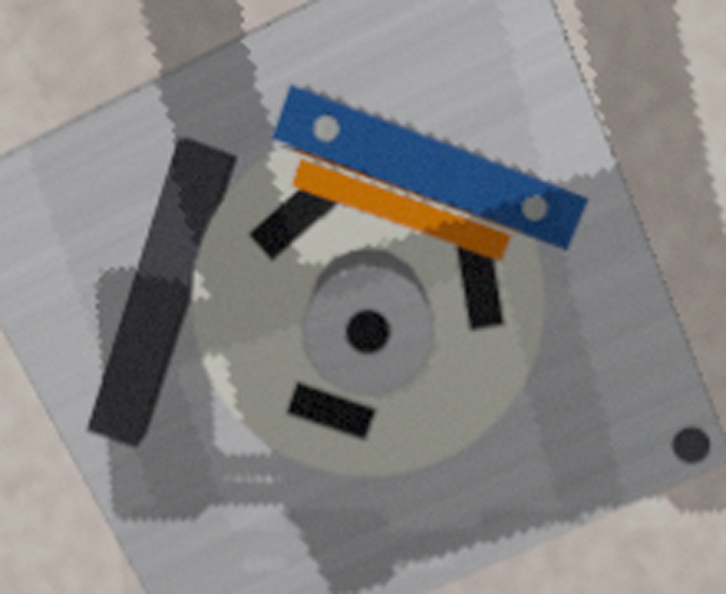

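```bash
python3 -c "
from workcell import arm
print(arm.job_done())"
```

```text
the job is handed in; nothing more can be done
None
```

I turned the hub about 67° by its boss in the V and pushed it in until the flat met the blue jaw with the rim at the grey jaw. After letting go I pressed low on its rim with the shut fingers to a firm stop (about 17 N). I handed it in at about 16 s with the arm clear. The last picture read the flat about 0.7° off square, which is close to what the picture can resolve, so the square fit rests mainly on the felt stop; I did not touch the round hub.

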